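# Find the rattling wax tins

## Robot

A 6-joint arm with a two-finger parallel gripper is mounted at the origin on the work surface. World frame = base frame: x ahead of the robot, y to its left, z up, the work surface at z = 0. Lengths are in m, angles in degrees, forces in N, time in s.
With the tool pointing down it reaches from about 0.3 to 0.775 m from the base axis. Payload 14.6 kg.
Tool frame: the origin (TCP) lies midway between the tips of the shut fingers; the grasp point (between the pads) lies 19 mm behind it; z points along the fingers, y is the line along which they close (so a half turn about z gives the same grasp; the last joint's range is limited). The gripper opens to 94 mm and grips with 3 to 60 N. Pads are 16 mm wide; open, the fingers measure 119 mm over their backs; the gripper's body (75 mm by 177 mm) begins 78 mm behind the grasp point.
Start: joints at [65.226, 17.183, 87.147, -0, 75.671, -3.816], TCP at [0.197, 0.514, 0.205] pointing down, gripper open.
Joint ranges: [-173.82, 173.82], [-45.26, 126.66], [13.44, 144.39], [-59.66, 239.66], [0, 175.72], [-146.38, 146.38]. Speed limits (degrees/s): [127.2, 127.2, 147.25, 180, 180, 180].

## Interface

Orientations are given as a 3x3 rotation matrix whose columns are the frame's x, y, z axes.
In Python, from workcell import * gives the robot as it stands. The module is installed in compiled form; this text tells all that it offers.
- The arm moves only by the tool jog_arm, never from a script. Its argument "deltas" is a list of rows, each an object of numbers: "x", "y", "z": the shift along the world's x, y, z in cm; "turn": the turn about the world's z in rad; "gripper": the closure, from 0 (fully open) to 1 (shut). In form: [{"x": .., "y": .., "z": .., "turn": .., "gripper": ..}, ...]. A call has exactly 5 rows; each row shifts and turns the commanded pose from where the row before left it; what a row does not reach is not made up. A row lasts 1/8 s, in which the tool goes at most 62.5 mm and 10.7 degrees, less where a joint would pass 70% of its speed; a pose out of reach is approached as far as the arm can. A call is refused whole if a number of a shift passes 6.25 or a number of a turn 0.188, either way. A call with a gripper value outside its range is refused whole. The fingers move at their own pace and stop on an object; "squeeze" is the grip in N (left out, the last holds). Time passes only in rows, so rows that do not move let the fingers close, or fill a call up. It gives the time, the measured TCP pose, the force, the opening and the grip force at its end, in the units of the state.
- read_state(): the state, without advancing time (a new reading comes with each control period).
- read_camera(name): name is "scene" or "top"; returns a dict with "pixels" (400x640x3 uint8, red, green, blue), "fx", "fy", "cx", "cy" (pixels), "dist_coeffs" ([k1, k2, p1, p2, k3] as OpenCV has them; the pictures are not rectified), "R" (3x3) and "t" (3): a world point X has camera coordinates R X + t. Camera axes: x right, y down, z forward; pixel columns grow to the right and rows downward; lengths in m; the calibration is good to about 2 mm. A picture is of the moment at which its call begins. There is no depth.
- close_job(): hands the job in; it is judged then, once.
Trained networks look in the newest picture that a camera, given by its name, has taken for a name from the list of things; names that differ only in an ending like _2 or _b are one class to them, and where a whole thing is asked for, a point or a joint stands for the part that bears it (a point fixed in the world has none). Each returns a list of dicts, best first, with "score" (0 to 1); they miss things now and then, are a little off and sometimes report something else, mostly with a low value. They report only what shows in the picture. A call takes as long as a camera call.
- recognise(camera, label): "at" ([x, y, z] in m, in the coordinates of the camera as it stood for that picture, good to about 4 mm: the middle of the surface that is visible of it).
- cut_out(camera, label): "region" (400x640 bool, what is visible of it).
The state is a dict: "time_s": time; "qpos": joint angles; "qd": joint speeds; "effort": joint torques, N m; "position": TCP position; "tool_rot": TCP orientation; "ft_force": force on the tool from outside, world axes, zero at the start; "wrist_torque": the same for the moment, N m; "grip_width": opening from 0.0 (shut) to 1.0 (fully open); "grip_force": force on a finger pad.
Only numpy, scipy, OpenCV 4.12 (cv2) and the standard library are available. Lean on these libraries where they do the work, as an engineer would, in place of code of your own. Each camera call takes 0.05 s, during which the arm holds its last target. There are 200 camera calls.

## Task

One or two of the three closed tins on the rack hold a loose steel ball instead of a tight wax block. Lift each tin and shake or tilt it gently, without turning it over, to feel whether something moves inside; lay every tin with a loose ball flat in the low grey tray beside the pliers and leave every solid one lying in its own bay of the rack, without dropping tins or disturbing the other tools.

Things in the scene. Friction and masses are not known exactly. Their poses are not given: they have to be found in the camera images.
- tin_a_center (a point): closed plain aluminium tin, 120 long (its x) x 52 wide (y) x 50 high mm; the point is its middle. 0.33 to 0.42 kg filled, weights vary at random. Starts in bay a. All three look alike. It holds a tight wax block (190 g, shifts under 3 mm) or a loose steel ball (36 mm, 190 g) that rolls up to 78 mm along the tin's length once tilted over about 10 degrees; drawn anew each time
- tin_b_center (a point): closed plain aluminium tin, 120 long (its x) x 52 wide (y) x 50 high mm; the point is its middle. 0.33 to 0.42 kg filled, weights vary at random. Starts in bay b. All three look alike. It holds a tight wax block (190 g, shifts under 3 mm) or a loose steel ball (36 mm, 190 g) that rolls up to 78 mm along the tin's length once tilted over about 10 degrees; drawn anew each time
- tin_c_center (a point): closed plain aluminium tin, 120 long (its x) x 52 wide (y) x 50 high mm; the point is its middle. 0.33 to 0.42 kg filled, weights vary at random. Starts in bay c. All three look alike. It holds a tight wax block (190 g, shifts under 3 mm) or a loose steel ball (36 mm, 190 g) that rolls up to 78 mm along the tin's length once tilted over about 10 degrees; drawn anew each time
- bay_a (a point): middle, on the floor, of one of three bays side by side on the fixed wooden rack, 12 mm above the table, home of tin_a; bays 96 mm apart; x along the tin's length, y towards a neighbour, z up. Inside 140 (x) x 92 mm, between strips 5 mm high. Behind the middle bay (+x side, 72 to 210 mm off) stands the rack's closed wooden box, 76 wide, 76 mm high, not part of the work
- bay_b (a point): middle, on the floor, of one of three bays side by side on the fixed wooden rack, 12 mm above the table, home of tin_b; bays 96 mm apart; x along the tin's length, y towards a neighbour, z up. Inside 140 (x) x 92 mm, between strips 5 mm high. Behind the middle bay (+x side, 72 to 210 mm off) stands the rack's closed wooden box, 76 wide, 76 mm high, not part of the work
- bay_c (a point): middle, on the floor, of one of three bays side by side on the fixed wooden rack, 12 mm above the table, home of tin_c; bays 96 mm apart; x along the tin's length, y towards a neighbour, z up. Inside 140 (x) x 92 mm, between strips 5 mm high. Behind the middle bay (+x side, 72 to 210 mm off) stands the rack's closed wooden box, 76 wide, 76 mm high, not part of the work
- tray_floor (a point): fixed grey open tray, 210 (x) x 200 (y) mm inside, lip 12 mm above its floor; the point is the centre of its floor, 4 mm above the table. A pair of pliers lies along y over its +x end, taking x from about 50 to 102 mm; two tins fit side by side with their lengths along the tray's x, centres at x = -35 mm, y = -48 and +48 mm
- pliers_center (a point): pliers with blue grips, 140 mm long, lying in the +x end of the tray; the point is near the joint, 7 mm up. To be left where they are
- dish: small brass bowl, 52 mm wide, 22 mm high, standing on the rack's closed box; origin under its middle. To be left where it is
- mallet_center (a point): wooden mallet, 85 mm head (the point is its centre) and 180 mm handle, lying at the side of the table. To be left where it is
- pliers2_center (a point): pliers with black grips, 140 mm long, lying at the front of the table. To be left where they are
- stopring: brass ring, 72 mm wide, 12 mm high, at the front left of the table; origin under its middle. To be left where it is
- block: steel bench block 70 x 70 x 20 mm at the right of the table; origin under its middle. To be left where it is

How it is judged (in metres and radians):
At the end, for the whole second after the job is handed in: Every tin that holds a ball lies flat (within 0.08 rad) on the tray's floor, its middle within 90 mm (x) and 85 mm (y) of the tray's centre; every tin with a wax block lies flat in its own bay, its middle within 22 mm of the bay's; all tins at rest (below 0.02 m/s) (((distance between any of ball1_c0, ball2_c0 and tin_a_center below 0.045 m and (x of tin_a_center in the frame of tray_floor between -0.09 and 0.09 m and y of tin_a_center in the frame of tray_floor between -0.085 and 0.085 m and z of tin_a_center in the frame of tray_floor between 0.015 and 0.031 m)) or (not (distance between any of ball1_c0, ball2_c0 and tin_a_center below 0.045 m) and (horizontal distance between tin_a_center and bay_a below 0.022 m and z of tin_a_center in the frame of bay_a between 0.017 and 0.031 m))) and angle between each of tin_a_center, tin_b_center, tin_c_center's own z axis and vertical below 0.08 rad and linear speed of each of tin_a, tin_b, tin_c below 0.02 m/s and ((distance between any of ball1_c0, ball2_c0 and tin_b_center below 0.045 m and (x of tin_b_center in the frame of tray_floor between -0.09 and 0.09 m and y of tin_b_center in the frame of tray_floor between -0.085 and 0.085 m and z of tin_b_center in the frame of tray_floor between 0.015 and 0.031 m)) or (not (distance between any of ball1_c0, ball2_c0 and tin_b_center below 0.045 m) and (horizontal distance between tin_b_center and bay_b below 0.022 m and z of tin_b_center in the frame of bay_b between 0.017 and 0.031 m))) and ((distance between any of ball1_c0, ball2_c0 and tin_c_center below 0.045 m and (x of tin_c_center in the frame of tray_floor between -0.09 and 0.09 m and y of tin_c_center in the frame of tray_floor between -0.085 and 0.085 m and z of tin_c_center in the frame of tray_floor between 0.015 and 0.031 m)) or (not (distance between any of ball1_c0, ball2_c0 and tin_c_center below 0.045 m) and (horizontal distance between tin_c_center and bay_c below 0.022 m and z of tin_c_center in the frame of bay_c between 0.017 and 0.031 m)))); the robot touches nothing.
It fails at once if a tin is thrown about, dropped or shaken violently (faster than 1 m/s) (linear speed of any of tin_a, tin_b, tin_c above 1 m/s).
It fails at once if a tin is tipped more than 60 degrees (angle between any of tin_a_center, tin_b_center, tin_c_center's own z axis and vertical above 1.05 rad).
It fails at once if a pair of pliers, the dish, mallet, ring or steel block is moved by more than 30 mm (distance of any of pliers_center, dish, mallet_center, pliers2_center, stopring, block from where it was at the start of the episode above 0.03 m).
It also fails if it takes over 72 s, if anything falls off the work surface, if the arm or the gripper's body presses on something with over 40 N, if the wrist force passes 120 N, or if a joint passes its speed limit or range.

## Working session

There is one attempt and no reset: what is moved stays moved. The work goes in short steps, Python scripts to look and compute and a tool call to move; the robot and the scene stay as the last step left them, time stands still between calls to the robot, and variables do not carry over. Pictures are saved under pics/ and viewed, at most 10 in all, crops included, and the job is handed in when it is done.

Besides the shell and the picture viewer there is one more tool, called after ">>>" in YAML: its name, and indented under it one key for each argument. jog_arm: Moves the arm, as the interface text tells. Its arguments: {"type":"object","properties":{"deltas":{"type":"array","items":{"type":"object","properties":{"x":{"type":"number"},"y":{"type":"number"},"z":{"type":"number"},"turn":{"type":"number"},"gripper":{"type":"number"}}}},"squeeze":{"type":"number"}},"required":["deltas"]}

```bash
mkdir -p pics; python3 - <<'E'
from workcell import *
import cv2,numpy as np
s=read_state();print(s)
for n in("scene","top"):
    c=read_camera(n);cv2.imwrite(f"pics/{n}0.png",c["pixels"][:,:,::-1])
    R=np.array(c["R"]);t=np.array(c["t"]);print(n,c["fx"],c["fy"],c["cx"],c["cy"],c["dist_coeffs"],"cam",-R.T@t)
    for l in("tin_a_center","dish","pliers_center","tray_floor","bay_a","mallet_center","stopring","block"):
        try:
            for r in recognise(n,l): print(l,round(r["score"],2),np.round(R.T@(np.array(r["at"])-t),3))
        except Exception as e: print(l,e)
E
```

```text
{'time_s': 0.0, 'qpos': array([ 6.52271304e+01,  1.72154321e+01,  8.71810576e+01,  2.78375022e-04,
        7.56703216e+01, -3.81540452e+00]), 'qd': array([-0.07353646, -0.03829397,  0.10129783, -0.00412326,  0.1068675 ,
        0.03747628]), 'effort': array([ 1.17999069e-03, -5.31815350e+01, -3.52740490e+01,  7.09154131e-02,
        2.45069020e-02, -8.27157896e-05]), 'position': array([0.1966055 , 0.51337221, 0.20488262]), 'tool_rot': array([[-9.33845761e-01,  3.57675623e-01, -4.92886538e-04],
       [ 3.57675953e-01,  9.33845167e-01, -1.05679784e-03],
       [ 8.22888850e-05, -1.16317985e-03, -9.99999320e-01]]), 'ft_force': array([-0.66233836,  0.11087398, -0.39883768]), 'wrist_torque': array([ 0.00565366,  0.02323405, -0.01067099]), 'grip_force': 0.0, 'grip_width': 1.0005882140608044}
scene 433.41302131250757 433.41302131250757 314.6436231873168 196.11091634825078 [0.02854912 0.         0.         0.         0.        ] cam [ 0.95111905 -0.64611695  1.13850714]
tin_a_center 0.57 [0.516 0.262 0.06 ]
dish 0.59 [0.638 0.176 0.088]
pliers_center 0.86 [ 0.623 -0.192  0.019]
tray_floor 0.95 [ 0.546 -0.18   0.002]
tray_floor 0.2 [0.637 0.177 0.087]
bay_a 0.9 [0.6   0.136 0.027]
bay_a 0.69 [0.298 0.46  0.033]
mallet_center 0.98 [0.299 0.458 0.031]
stopring 0.4 [0.281 0.347 0.012]
stopring 0.29 [0.5   0.066 0.067]
block 0.76 [ 0.338 -0.482  0.021]
block 0.43 [0.519 0.262 0.059]
top 475.9500581106425 475.9500581106425 321.7629931263771 197.10277374604357 [-0.03440635  0.          0.          0.          0.        ] cam [0.26349458 0.01443825 1.38679592]
tin_a_center 0.8 [0.505 0.27  0.059]
dish 0.8 [0.644 0.168 0.092]
pliers_center 0.61 [ 0.624 -0.188  0.011]
tray_floor 0.68 [ 0.54  -0.174  0.006]
bay_a 0.78 [0.534 0.16  0.011]
mallet_center 0.82 [0.305 0.466 0.028]
stopring 0.71 [0.277 0.354 0.015]
block 0.72 [ 0.336 -0.48   0.024]
block 0.46 [ 0.542 -0.174  0.007]
```

View pics/top0.png

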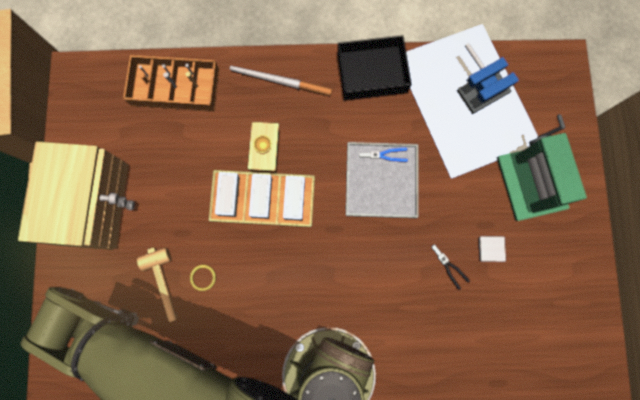

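View pics/scene0.png

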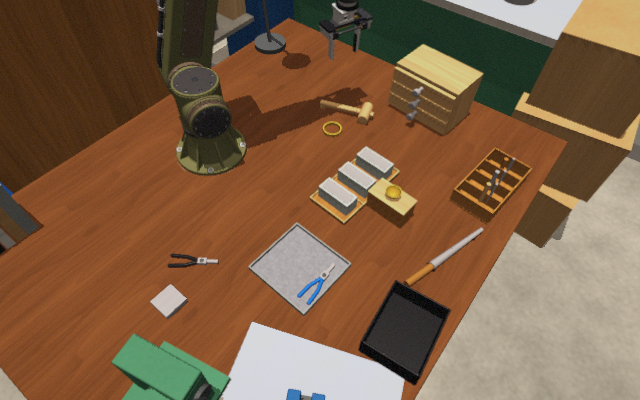

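The top view shows the three tins at about (227,194), (260,195) and (293,198), and the tray at (382,180) with the pliers at its upper end. World +x is up in this image and +y is left. The dish stands on the box at (262,145). Next I'll measure outlines.

```bash
cat > h.py <<'E'
from workcell import *
import cv2,numpy as np
def pix2w(c,uv,z):
    K=np.array([[c["fx"],0,c["cx"]],[0,c["fy"],c["cy"]],[0,0,1]]);R=np.array(c["R"]);t=np.array(c["t"])
    n=cv2.undistortPoints(np.float64(uv).reshape(-1,1,2),K,np.float64(c["dist_coeffs"])).reshape(-1,2)
    d=np.c_[n,np.ones(len(n))]@R; o=-R.T@t
    return (o+d*((z-o[2])/d[:,2])[:,None])[:,:2]
def rect(c,mask,z):
    m=mask.astype(np.uint8);cs,_=cv2.findContours(m,cv2.RETR_EXTERNAL,cv2.CHAIN_APPROX_NONE)
    k=max(cs,key=cv2.contourArea)
    w=pix2w(c,k.reshape(-1,2),z); (cx,cy),(a,b),an=cv2.minAreaRect((w*1000).astype(np.float32))
    if b>a: a,b,an=b,a,an+90
    return np.round([cx,cy,a,b,(an+90)%180-90],1)
def tins(c,z=0.062,roi=(160,225,200,320)):
    p=c["pixels"].astype(int);w=(p.min(2)>150)&(p.max(2)-p.min(2)<45)
    r=np.zeros_like(w);r[roi[0]:roi[1],roi[2]:roi[3]]=1
    n,l,s,_=cv2.connectedComponentsWithStats((w&r).astype(np.uint8))
    return [rect(c,l==i,z) for i in range(1,n) if s[i,4]>200]
E
python3 - <<'E'
from h import *
c=read_camera("top")
for t in tins(c): print("tin",t)
for l,z in(("tray_floor",.016),("bay_a",.017),("dish",.09)):
    for r in cut_out("top",l)[:1]: print(l,rect(c,r["region"],z))
E
```

```text
tin [509.7 275.6 123.7  54.1  -4.6]
tin [502.2 179.7 124.1  54.1  -4.8]
tin [493.7  83.9 123.5  54.3  -4.8]
tray_floor [ 547.4 -173.4  222.9  208.6   -3.5]
bay_a [574.8 173.3 308.1 299.8  -5.5]
dish [644.6 171.4  48.5  47.3 -45. ]
```

>>> jog_arm:
  deltas:
    - {"x":3,"y":-2,"gripper":0,"turn":0.06}
    - {"x":4.5,"y":-3.4,"turn":0.06,"gripper":0}
    - {"x":4.5,"y":-3.4,"turn":0.06,"gripper":0}
    - {"x":4.5,"y":-3.4,"turn":0.06,"gripper":0}
    - {"x":4.5,"y":-3.4,"turn":0.04,"gripper":0}
  squeeze: 40

```text
invalid input at $.deltas[0]: expected keys x, y, z, turn, gripper
```

>>> jog_arm:
  deltas:
    - {"x":4.5,"y":-3.4,"z":-2,"gripper":0}
    - {"x":3.5,"y":-2.6,"z":-3,"gripper":0}
    - {"x":2.0,"y":-1.8,"z":-2,"gripper":0}
    - {"gripper":0}
    - {"gripper":0}

```text
invalid input at $.deltas[0]: expected keys x, y, z, turn, gripper
```

```bash
cat > st.py <<'E'
from h import *
s=read_state();R=s["tool_rot"];print(round(s["time_s"],2),"p",np.round(s["position"]*1000,1),"yaw",round(np.degrees(np.arctan2(-R[0,1],R[1,1])),2),"F",np.round(s["ft_force"],2),"T",np.round(s["wrist_torque"],3),"w",round(s["grip_width"],3),"g",round(s["grip_force"],1))
E
python3 st.py
```

```text
1.1 p [196.7 513.6 205.4] yaw -20.96 F [-0.01  0.32  0.47] T [ 0.045  0.016 -0.074] w 1.002 g 0.0
```

>>> jog_arm:
  deltas:
    - {"x":3,"y":-2,"z":0,"turn":0.06,"gripper":0}
    - {"x":4.5,"y":-3.4,"z":0,"turn":0.06,"gripper":0}
    - {"x":4.5,"y":-3.4,"z":0,"turn":0.06,"gripper":0}
    - {"x":4.5,"y":-3.4,"z":0,"turn":0.06,"gripper":0}
    - {"x":4.5,"y":-3.4,"z":0,"turn":0.04,"gripper":0}
  squeeze: 40

```text
time_s: 1.72
position: [0.408, 0.3563, 0.2056]
tool_rot: [[-0.996, 0.084, 0.0], [0.084, 0.996, 0.0], [-0.0, 0.0, -1.0]]
ft_force: [0.8, -0.1, -0.2]
grip_width: 1.001
grip_force: 0.0
```

>>> jog_arm:
  deltas:
    - {"x":4.5,"y":-3.4,"z":-2,"turn":0,"gripper":0}
    - {"x":3.5,"y":-2.6,"z":-3,"turn":0,"gripper":0}
    - {"x":2.0,"y":-1.8,"z":-2,"turn":0,"gripper":0}
    - {"x":0,"y":0,"z":0,"turn":0,"gripper":0}
    - {"x":0,"y":0,"z":0,"turn":0,"gripper":0}

```text
time_s: 2.35
position: [0.5065, 0.2802, 0.1362]
tool_rot: [[-0.996, 0.085, 0.001], [0.085, 0.996, 0.0], [-0.001, 0.0, -1.0]]
ft_force: [0.0, 0.1, 0.6]
grip_width: 0.995
grip_force: 0.0
```

```bash
cat >> st.py <<'E'
import sys
N=int(sys.argv[1]) if len(sys.argv)>1 else 0
if N:
    L=[]
    for i in range(N):
        read_camera("top"); s=read_state(); L.append(np.r_[s["wrist_torque"],s["ft_force"],s["effort"]])
    L=np.array(L);print("mean",np.round(L.mean(0),3),"std",np.round(L.std(0),3))
E
python3 st.py 5
```

```text
2.35 p [506.5 280.2 136.2] yaw -4.9 F [0.05 0.08 0.58] T [ 0.04  -0.027  0.056] w 0.995 g 0.0
mean [ 2.2000e-02  1.6000e-02  1.0000e-02 -3.0000e-02  2.5000e-02  8.7000e-02
 -3.5400e-01 -5.8050e+01 -3.3362e+01  1.6000e-02  7.4000e-02  7.0000e-03] std [0.043 0.018 0.026 0.455 0.525 0.229 0.299 0.374 0.122 0.007 0.003 0.003]
```

>>> jog_arm:
  deltas:
    - {"x":0.35,"y":-0.45,"z":-2,"turn":0,"gripper":0}
    - {"x":0,"y":0,"z":-3,"turn":0,"gripper":0}
    - {"x":0,"y":0,"z":-3,"turn":0,"gripper":0}
    - {"x":0,"y":0,"z":-2,"turn":0,"gripper":0}
    - {"x":0,"y":0,"z":-1,"turn":0,"gripper":0}

```text
time_s: 3.22
position: [0.5098, 0.2753, 0.0248]
tool_rot: [[-0.996, 0.085, -0.001], [0.085, 0.996, -0.0], [0.001, -0.0, -1.0]]
ft_force: [0.2, 0.7, 0.1]
grip_width: 1.003
grip_force: 0.0
```

>>> jog_arm:
  deltas:
    - {"x":0,"y":0,"z":0,"turn":0,"gripper":0.3}
    - {"x":0,"y":0,"z":0,"turn":0,"gripper":1}
    - {"x":0,"y":0,"z":0,"turn":0,"gripper":1}
    - {"x":0,"y":0,"z":0,"turn":0,"gripper":1}
    - {"x":0,"y":0,"z":0,"turn":0,"gripper":1}

```text
time_s: 3.85
position: [0.5104, 0.2754, 0.0258]
tool_rot: [[-0.996, 0.086, 0.001], [0.086, 0.996, 0.001], [-0.001, 0.001, -1.0]]
ft_force: [0.5, 1.8, 2.1]
grip_width: 0.553
grip_force: 40.0
```

Grip width matches 52 mm. I'll lift 8 cm and read.

>>> jog_arm:
  deltas:
    - {"x":0,"y":0,"z":1,"turn":0,"gripper":1}
    - {"x":0,"y":0,"z":2,"turn":0,"gripper":1}
    - {"x":0,"y":0,"z":3,"turn":0,"gripper":1}
    - {"x":0,"y":0,"z":2,"turn":0,"gripper":1}
    - {"x":0,"y":0,"z":1,"turn":0,"gripper":1}

```text
time_s: 4.47
position: [0.5104, 0.2751, 0.1167]
tool_rot: [[-0.996, 0.086, 0.001], [0.086, 0.996, 0.0], [-0.001, 0.0, -1.0]]
ft_force: [0.2, -0.3, -3.7]
grip_width: 0.55
grip_force: 40.0
```

```bash
python3 st.py 5
```

```text
4.47 p [510.4 275.1 116.7] yaw -4.92 F [ 0.15 -0.32 -3.74] T [ 0.01   0.006 -0.023] w 0.55 g 40.0
mean [ 0.0000e+00  3.0000e-03 -1.8000e-02 -1.7700e-01  1.8400e-01 -3.3300e+00
 -6.0000e-03 -6.1212e+01 -3.4031e+01  1.9000e-02  1.5500e-01 -0.0000e+00] std [1.400e-02 3.300e-02 1.700e-02 2.340e-01 8.720e-01 7.570e-01 3.100e-02
 2.377e+00 1.643e+00 2.000e-03 1.630e-01 0.000e+00]
```

>>> jog_arm:
  deltas:
    - {"x":-5,"y":0.4,"z":0,"turn":0,"gripper":1}
    - {"x":-4,"y":0.3,"z":0,"turn":0,"gripper":1}
    - {"x":-3,"y":0.2,"z":0,"turn":0,"gripper":1}
    - {"x":-2,"y":0.2,"z":0,"turn":0,"gripper":1}
    - {"x":-1,"y":0.1,"z":0,"turn":0,"gripper":1}

```text
time_s: 5.35
position: [0.3593, 0.2871, 0.115]
tool_rot: [[-0.996, 0.085, -0.001], [0.085, 0.996, -0.001], [0.001, -0.001, -1.0]]
ft_force: [-0.4, -0.4, -3.6]
grip_width: 0.55
grip_force: 40.0
```

```bash
python3 st.py 5
```

```text
5.35 p [359.3 287.1 115. ] yaw -4.88 F [-0.37 -0.36 -3.63] T [ 0.064 -0.037  0.004] w 0.55 g 40.0
mean [ 2.5000e-02  2.0000e-03  7.0000e-03 -2.8900e-01 -6.1000e-02 -3.4150e+00
  7.0000e-02 -4.5333e+01 -3.2165e+01  7.0000e-03  3.2000e-02  4.4000e-02] std [0.027 0.027 0.014 0.396 0.562 0.412 1.043 0.426 0.902 0.093 0.093 0.118]
```

>>> jog_arm:
  deltas:
    - {"x":5,"y":-0.4,"z":0,"turn":0,"gripper":1}
    - {"x":4,"y":-0.3,"z":0,"turn":0,"gripper":1}
    - {"x":3,"y":-0.2,"z":0,"turn":0,"gripper":1}
    - {"x":2,"y":-0.2,"z":0,"turn":0,"gripper":1}
    - {"x":1,"y":-0.1,"z":0,"turn":0,"gripper":1}

```text
time_s: 6.22
position: [0.5113, 0.2745, 0.1148]
tool_rot: [[-0.996, 0.087, -0.001], [0.087, 0.996, -0.0], [0.001, -0.0, -1.0]]
ft_force: [-0.8, 0.3, -3.9]
grip_width: 0.553
grip_force: 40.0
```

```bash
python3 st.py 5
```

```text
6.22 p [511.3 274.5 114.8] yaw -4.98 F [-0.79  0.31 -3.94] T [-0.013 -0.037  0.005] w 0.553 g 40.0
mean [ 2.5000e-02  3.3000e-02  2.1000e-02  9.8000e-02 -2.5600e-01 -3.6360e+00
 -1.1300e-01 -6.0763e+01 -3.4467e+01  1.6000e-02  7.1000e-02 -3.4000e-02] std [0.026 0.022 0.018 0.848 0.49  0.419 1.117 0.383 0.866 0.083 0.07  0.075]
```

>>> jog_arm:
  deltas:
    - {"x":4.5,"y":-0.4,"z":0,"turn":0,"gripper":1}
    - {"x":-5.5,"y":0.4,"z":0,"turn":0,"gripper":1}
    - {"x":-4.5,"y":0.4,"z":0,"turn":0,"gripper":1}
    - {"x":-3,"y":0.3,"z":0,"turn":0,"gripper":1}
    - {"x":-1.5,"y":0.1,"z":0,"turn":0,"gripper":1}
  squeeze: 50

```text
time_s: 7.1
position: [0.4088, 0.2834, 0.1159]
tool_rot: [[-0.996, 0.084, 0.0], [0.084, 0.996, 0.0], [-0.0, 0.0, -1.0]]
ft_force: [0.4, 0.1, -3.1]
grip_width: 0.551
grip_force: 50.0
```

```bash
python3 st.py 8
```

```text
7.1 p [408.8 283.4 115.9] yaw -4.84 F [ 0.44  0.05 -3.15] T [ 0.024 -0.032  0.074] w 0.551 g 50.0
mean [ 2.3000e-02 -1.0600e-01  2.0000e-03  6.7200e-01  2.2000e-01 -3.3000e+00
  5.0000e-02 -5.0601e+01 -3.2672e+01  1.1000e-02  3.8000e-02  3.2000e-02] std [0.034 0.092 0.022 0.422 0.565 0.439 1.23  0.505 1.011 0.13  0.204 0.115]
```

>>> jog_arm:
  deltas:
    - {"x":-4.5,"y":0.4,"z":0,"turn":0,"gripper":1}
    - {"x":5.5,"y":-0.4,"z":0,"turn":0,"gripper":1}
    - {"x":4.5,"y":-0.4,"z":0,"turn":0,"gripper":1}
    - {"x":3,"y":-0.3,"z":0,"turn":0,"gripper":1}
    - {"x":1.5,"y":-0.1,"z":0,"turn":0,"gripper":1}

```text
time_s: 8.12
position: [0.5119, 0.2744, 0.1148]
tool_rot: [[-0.996, 0.087, -0.0], [0.087, 0.996, -0.0], [0.0, -0.0, -1.0]]
ft_force: [-0.4, 0.2, -4.0]
grip_width: 0.551
grip_force: 50.0
```

```bash
python3 st.py 8
```

```text
8.12 p [511.9 274.4 114.8] yaw -5.0 F [-0.42  0.2  -4.02] T [ 0.01   0.031 -0.023] w 0.551 g 50.0
mean [ 2.3000e-02  7.1000e-02 -1.0000e-03 -1.8100e-01 -3.6100e-01 -4.0290e+00
  4.1000e-02 -6.0852e+01 -3.4330e+01  2.7000e-02  8.1000e-02 -2.8000e-02] std [0.024 0.037 0.019 0.56  0.48  0.522 1.325 0.547 1.033 0.106 0.171 0.091]
```

```bash
cat >> st.py <<'E'
    print("Ty",np.round(L[:,1],3))
E
python3 st.py 6
```

```text
8.53 p [509.8 275.3 115.6] yaw -4.89 F [-0.8  -0.39 -2.85] T [0.03  0.053 0.015] w 0.55 g 50.0
mean [ 5.0000e-03  5.5000e-02  1.8000e-02  7.7000e-02 -4.7500e-01 -3.3570e+00
  9.0000e-03 -6.1230e+01 -3.4183e+01 -3.0000e-03  7.0000e-03  2.0000e-03] std [0.025 0.035 0.034 0.234 0.239 0.286 0.039 0.082 0.02  0.001 0.    0.001]
Ty [0.03  0.077 0.013 0.018 0.092 0.098]
```

>>> jog_arm:
  deltas:
    - {"x":0,"y":0,"z":0,"turn":0,"gripper":1}
    - {"x":-5.5,"y":0.45,"z":0,"turn":0,"gripper":1}
    - {"x":-5.5,"y":0.45,"z":0,"turn":0,"gripper":1}
    - {"x":0,"y":0,"z":0,"turn":0,"gripper":1}
    - {"x":0,"y":0,"z":0,"turn":0,"gripper":1}

```text
time_s: 9.45
position: [0.4008, 0.2843, 0.1159]
tool_rot: [[-0.996, 0.085, 0.001], [0.085, 0.996, 0.001], [-0.001, 0.001, -1.0]]
ft_force: [0.1, 0.4, -4.0]
grip_width: 0.55
grip_force: 50.0
```

```bash
python3 st.py 10
```

```text
9.45 p [400.8 284.3 115.9] yaw -4.9 F [ 0.15  0.38 -3.96] T [-0.012 -0.029 -0.035] w 0.55 g 50.0
mean [ 2.0000e-03 -6.8000e-02 -1.2000e-02  5.0000e-03 -6.2000e-02 -3.5170e+00
  9.3000e-02 -4.9371e+01 -3.2695e+01  5.6000e-02  1.1400e-01 -2.0000e-03] std [0.039 0.026 0.025 0.575 0.498 0.306 0.207 0.325 0.168 0.032 0.047 0.003]
Ty [-0.042 -0.099 -0.072 -0.056 -0.1   -0.023 -0.1   -0.072 -0.077 -0.043]
```

>>> jog_arm:
  deltas:
    - {"x":0,"y":0,"z":0,"turn":0,"gripper":1}
    - {"x":5.5,"y":-0.45,"z":0,"turn":0,"gripper":1}
    - {"x":5.5,"y":-0.45,"z":0,"turn":0,"gripper":1}
    - {"x":0,"y":0,"z":0,"turn":0,"gripper":1}
    - {"x":0,"y":0,"z":0,"turn":0,"gripper":1}

```text
time_s: 10.58
position: [0.5097, 0.275, 0.115]
tool_rot: [[-0.996, 0.086, -0.001], [0.086, 0.996, -0.0], [0.001, -0.0, -1.0]]
ft_force: [0.5, -0.8, -3.3]
grip_width: 0.55
grip_force: 50.0
```

```bash
python3 st.py 10
```

```text
10.57 p [509.7 275.  115. ] yaw -4.93 F [ 0.55 -0.79 -3.28] T [-0.019  0.116  0.006] w 0.55 g 50.0
mean [ 4.4000e-02  6.2000e-02  3.0000e-03 -1.4700e-01  3.2000e-01 -3.4610e+00
 -1.5800e-01 -6.0984e+01 -3.4211e+01 -1.2000e-02  1.3000e-02  2.0000e-03] std [0.025 0.033 0.03  0.272 0.388 0.34  0.265 0.351 0.128 0.008 0.023 0.003]
Ty [0.039 0.073 0.134 0.062 0.017 0.032 0.084 0.036 0.058 0.091]
```

Torque flips ±0.065 N·m, so tin 1 (y=0.275) holds a ball. I'll carry it to the far slot of the tray.

>>> jog_arm:
  deltas:
    - {"x":0,"y":-2,"z":0,"turn":0.02,"gripper":1}
    - {"x":0,"y":-4,"z":0,"turn":0,"gripper":1}
    - {"x":0,"y":-5,"z":0,"turn":0,"gripper":1}
    - {"x":0,"y":-5,"z":0,"turn":0,"gripper":1}
    - {"x":0,"y":-5,"z":0,"turn":0,"gripper":1}

```text
time_s: 11.7
position: [0.51, 0.0636, 0.1156]
tool_rot: [[-0.998, 0.066, 0.0], [0.066, 0.998, -0.0], [-0.0, 0.0, -1.0]]
ft_force: [1.8, -0.9, -3.9]
grip_width: 0.549
grip_force: 50.0
```

>>> jog_arm:
  deltas:
    - {"x":0,"y":-5,"z":0,"turn":0,"gripper":1}
    - {"x":0,"y":-5,"z":0,"turn":0,"gripper":1}
    - {"x":0,"y":-5,"z":0,"turn":0,"gripper":1}
    - {"x":0,"y":-5,"z":0,"turn":0,"gripper":1}
    - {"x":0,"y":-4,"z":0,"turn":0,"gripper":1}

```text
time_s: 12.32
position: [0.51, -0.1768, 0.1156]
tool_rot: [[-0.998, 0.066, 0.0], [0.066, 0.998, -0.0], [-0.0, -0.0, -1.0]]
ft_force: [0.8, -0.0, -2.9]
grip_width: 0.554
grip_force: 50.0
```

>>> jog_arm:
  deltas:
    - {"x":0,"y":-2.8,"z":0,"turn":0,"gripper":1}
    - {"x":0,"y":-1.4,"z":-1,"turn":0,"gripper":1}
    - {"x":0,"y":0,"z":-2,"turn":0,"gripper":1}
    - {"x":0,"y":0,"z":-2,"turn":0,"gripper":1}
    - {"x":0,"y":0,"z":-1,"turn":0,"gripper":1}

```text
time_s: 12.95
position: [0.5098, -0.2161, 0.054]
tool_rot: [[-0.998, 0.065, -0.002], [0.065, 0.998, 0.001], [0.002, 0.001, -1.0]]
ft_force: [-0.2, 0.6, -3.2]
grip_width: 0.551
grip_force: 50.0
```

```bash
python3 st.py; python3 -c "
from h import *
c=read_camera('scene');cv2.imwrite('pics/s1.png',cv2.resize(c['pixels'][180:340,200:400,::-1],None,fx=3,fy=3))"
```

```text
12.95 p [ 509.8 -216.1   54. ] yaw -3.74 F [-0.2   0.64 -3.2 ] T [0.041 0.074 0.004] w 0.551 g 50.0
```

View pics/s1.png

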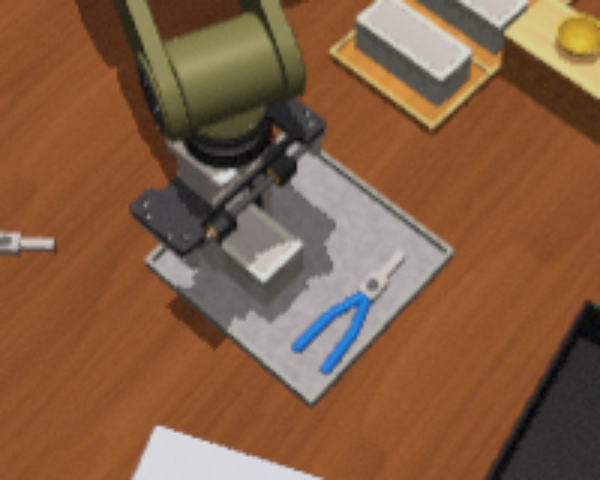

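The tin hovers level over the far half of the tray, with its end at crop (270,265), clear of the pliers at (340,310). I'll lower and release it.

>>> jog_arm:
  deltas:
    - {"x":0,"y":0,"z":-2,"turn":0,"gripper":1}
    - {"x":0,"y":0,"z":-1,"turn":0,"gripper":1}
    - {"x":0,"y":0,"z":-0.4,"turn":0,"gripper":1}
    - {"x":0,"y":0,"z":-0.1,"turn":0,"gripper":1}
    - {"x":0,"y":0,"z":-0.1,"turn":0,"gripper":1}

```text
time_s: 13.62
position: [0.5105, -0.217, 0.0199]
tool_rot: [[-0.998, 0.066, 0.001], [0.066, 0.998, -0.0], [-0.001, -0.0, -1.0]]
ft_force: [0.5, -0.5, -4.2]
grip_width: 0.549
grip_force: 50.0
```

>>> jog_arm:
  deltas:
    - {"x":0,"y":0,"z":0,"turn":0,"gripper":0.3}
    - {"x":0,"y":0,"z":0,"turn":0,"gripper":0.3}
    - {"x":0,"y":0,"z":1,"turn":0,"gripper":0.3}
    - {"x":0,"y":0,"z":3,"turn":0,"gripper":0.3}
    - {"x":0,"y":0,"z":4,"turn":0,"gripper":0.3}

```text
time_s: 14.25
position: [0.51, -0.2168, 0.1006]
tool_rot: [[-0.998, 0.066, -0.001], [0.066, 0.998, 0.0], [0.001, 0.0, -1.0]]
ft_force: [-0.0, 0.0, -0.4]
grip_width: 0.697
grip_force: 0.0
```

>>> jog_arm:
  deltas:
    - {"x":0,"y":2,"z":3,"turn":-0.02,"gripper":0}
    - {"x":-0.4,"y":5,"z":0,"turn":0,"gripper":0}
    - {"x":-0.4,"y":6,"z":0,"turn":0,"gripper":0}
    - {"x":-0.4,"y":6,"z":0,"turn":0,"gripper":0}
    - {"x":-0.4,"y":5.5,"z":0,"turn":0,"gripper":0}
  squeeze: 45

```text
time_s: 14.88
position: [0.494, 0.03, 0.1305]
tool_rot: [[-0.996, 0.086, 0.001], [0.086, 0.996, 0.0], [-0.001, 0.0, -1.0]]
ft_force: [0.1, -0.2, -1.1]
grip_width: 1.0
grip_force: 0.0
```

>>> jog_arm:
  deltas:
    - {"x":0,"y":3.5,"z":0,"turn":0,"gripper":0}
    - {"x":0,"y":2.1,"z":-1,"turn":0,"gripper":0}
    - {"x":0,"y":0,"z":-1,"turn":0,"gripper":0}
    - {"x":0,"y":0,"z":0,"turn":0,"gripper":0}
    - {"x":0,"y":0,"z":0,"turn":0,"gripper":0}

```text
time_s: 15.5
position: [0.4945, 0.0833, 0.1098]
tool_rot: [[-0.996, 0.087, 0.0], [0.087, 0.996, -0.0], [-0.0, -0.0, -1.0]]
ft_force: [0.7, -0.1, -0.4]
grip_width: 1.002
grip_force: 0.0
```

```bash
python3 st.py; python3 -c "
from h import *
c=read_camera('top');print(tins(c,.054,(150,225,340,425)))"
```

```text
15.5 p [494.5  83.3 109.8] yaw -4.98 F [ 0.71 -0.08 -0.36] T [ 0.065 -0.    -0.001] w 1.002 g 0.0
[array([ 531.3, -168.2,  202.4,  194.3,   87. ])]
```

>>> jog_arm:
  deltas:
    - {"x":0,"y":0,"z":-2,"turn":0,"gripper":0}
    - {"x":0,"y":0,"z":-3,"turn":0,"gripper":0}
    - {"x":0,"y":0,"z":-2.4,"turn":0,"gripper":0}
    - {"x":0,"y":0,"z":-1,"turn":0,"gripper":0}
    - {"x":0,"y":0,"z":0,"turn":0,"gripper":0}

```text
time_s: 16.18
position: [0.4943, 0.0838, 0.0256]
tool_rot: [[-0.996, 0.086, -0.0], [0.086, 0.996, -0.0], [0.0, -0.0, -1.0]]
ft_force: [0.9, 0.3, 0.1]
grip_width: 1.003
grip_force: 0.0
```

>>> jog_arm:
  deltas:
    - {"x":0,"y":0,"z":0,"turn":0,"gripper":0.3}
    - {"x":0,"y":0,"z":0,"turn":0,"gripper":1}
    - {"x":0,"y":0,"z":0,"turn":0,"gripper":1}
    - {"x":0,"y":0,"z":0,"turn":0,"gripper":1}
    - {"x":0,"y":0,"z":0,"turn":0,"gripper":1}

```text
time_s: 16.8
position: [0.4943, 0.0842, 0.0256]
tool_rot: [[-0.996, 0.086, 0.0], [0.086, 0.996, 0.0], [-0.0, 0.0, -1.0]]
ft_force: [-0.3, 1.9, 1.5]
grip_width: 0.552
grip_force: 45.0
```

>>> jog_arm:
  deltas:
    - {"x":0,"y":0,"z":1,"turn":0,"gripper":1}
    - {"x":0,"y":0,"z":2,"turn":0,"gripper":1}
    - {"x":0,"y":0,"z":3,"turn":0,"gripper":1}
    - {"x":0,"y":0,"z":2,"turn":0,"gripper":1}
    - {"x":0,"y":0,"z":1,"turn":0,"gripper":1}

```text
time_s: 17.42
position: [0.4944, 0.0841, 0.1167]
tool_rot: [[-0.996, 0.086, 0.001], [0.086, 0.996, 0.0], [-0.001, 0.0, -1.0]]
ft_force: [-0.3, 0.9, -3.5]
grip_width: 0.552
grip_force: 45.0
```

>>> jog_arm:
  deltas:
    - {"x":0,"y":0,"z":0,"turn":0,"gripper":1}
    - {"x":-5.5,"y":0.45,"z":0,"turn":0,"gripper":1}
    - {"x":-5.5,"y":0.45,"z":0,"turn":0,"gripper":1}
    - {"x":0,"y":0,"z":0,"turn":0,"gripper":1}
    - {"x":0,"y":0,"z":0,"turn":0,"gripper":1}

```text
time_s: 18.05
position: [0.3846, 0.0931, 0.1154]
tool_rot: [[-0.996, 0.086, 0.0], [0.086, 0.996, -0.0], [-0.0, -0.0, -1.0]]
ft_force: [0.1, -0.3, -3.2]
grip_width: 0.552
grip_force: 45.0
```

```bash
python3 st.py 10
```

```text
18.05 p [384.6  93.1 115.4] yaw -4.91 F [ 0.07 -0.34 -3.19] T [ 0.008 -0.048 -0.028] w 0.552 g 45.0
mean [ 1.9000e-02 -7.0000e-03 -8.0000e-03 -4.0000e-03 -7.6000e-02 -3.5680e+00
  5.5000e-02 -3.5952e+01 -3.1810e+01  2.0000e-03  7.8000e-02 -1.0000e-03] std [0.027 0.028 0.025 0.421 0.361 0.149 0.1   0.333 0.253 0.002 0.008 0.002]
Ty [-0.039  0.025 -0.047 -0.036  0.036  0.014  0.002  0.003 -0.03   0.005]
```

>>> jog_arm:
  deltas:
    - {"x":0,"y":0,"z":0,"turn":0,"gripper":1}
    - {"x":5.5,"y":-0.45,"z":0,"turn":0,"gripper":1}
    - {"x":5.5,"y":-0.45,"z":0,"turn":0,"gripper":1}
    - {"x":0,"y":0,"z":0,"turn":0,"gripper":1}
    - {"x":0,"y":0,"z":0,"turn":0,"gripper":1}

```text
time_s: 19.18
position: [0.4936, 0.0841, 0.115]
tool_rot: [[-0.996, 0.086, -0.001], [0.086, 0.996, -0.0], [0.001, -0.0, -1.0]]
ft_force: [0.5, -0.3, -3.7]
grip_width: 0.553
grip_force: 45.0
```

```bash
python3 st.py 10
```

```text
19.18 p [493.6  84.1 115. ] yaw -4.92 F [ 0.53 -0.3  -3.65] T [ 0.034 -0.019 -0.013] w 0.553 g 45.0
mean [ 1.3000e-02  3.0000e-03 -1.1000e-02  4.7000e-02 -1.8000e-02 -3.6570e+00
 -6.3000e-02 -5.0255e+01 -3.2906e+01 -4.0000e-03  6.9000e-02  1.0000e-03] std [0.036 0.022 0.033 0.583 0.442 0.619 0.111 0.436 0.165 0.003 0.007 0.001]
Ty [-0.006  0.01  -0.019  0.019 -0.016  0.053 -0.028  0.008  0.011  0.   ]
```

>>> jog_arm:
  deltas:
    - {"x":5,"y":-0.4,"z":0,"turn":0,"gripper":1}
    - {"x":-5.5,"y":0.45,"z":0,"turn":0,"gripper":1}
    - {"x":-5.5,"y":0.45,"z":0,"turn":0,"gripper":1}
    - {"x":0,"y":0,"z":0,"turn":0,"gripper":1}
    - {"x":0,"y":0,"z":0,"turn":0,"gripper":1}

```text
time_s: 20.3
position: [0.4348, 0.0892, 0.116]
tool_rot: [[-0.996, 0.086, 0.002], [0.086, 0.996, 0.0], [-0.002, 0.0, -1.0]]
ft_force: [0.0, 0.1, -3.8]
grip_width: 0.551
grip_force: 45.0
```

```bash
python3 st.py 8
```

```text
20.3 p [434.8  89.2 116. ] yaw -4.91 F [ 0.02  0.11 -3.83] T [ 0.052 -0.05   0.015] w 0.551 g 45.0
mean [ 5.0000e-03  6.0000e-03 -3.0000e-03  2.0000e-03  1.3000e-02 -3.7960e+00
  7.2000e-02 -4.2846e+01 -3.2133e+01  1.0000e-03  8.0000e-02 -0.0000e+00] std [0.028 0.043 0.01  0.444 0.352 0.473 0.091 0.229 0.268 0.002 0.009 0.001]
Ty [-0.058  0.069  0.023 -0.01   0.033 -0.062  0.031  0.021]
```

>>> jog_arm:
  deltas:
    - {"x":-5,"y":0.4,"z":0,"turn":0,"gripper":1}
    - {"x":5.5,"y":-0.45,"z":0,"turn":0,"gripper":1}
    - {"x":5.5,"y":-0.45,"z":0,"turn":0,"gripper":1}
    - {"x":0,"y":0,"z":0,"turn":0,"gripper":1}
    - {"x":0,"y":0,"z":0,"turn":0,"gripper":1}

```text
time_s: 21.32
position: [0.4937, 0.0841, 0.1149]
tool_rot: [[-0.996, 0.086, -0.001], [0.086, 0.996, -0.0], [0.001, -0.0, -1.0]]
ft_force: [-0.9, 0.4, -3.5]
grip_width: 0.548
grip_force: 45.0
```

```bash
python3 st.py 8
```

```text
21.32 p [493.7  84.1 114.9] yaw -4.93 F [-0.89  0.45 -3.54] T [0.013 0.027 0.006] w 0.548 g 45.0
mean [ 7.0000e-03 -1.3000e-02  4.0000e-03 -1.1900e-01 -1.0200e-01 -3.7990e+00
 -8.5000e-02 -5.0194e+01 -3.2925e+01 -4.0000e-03  6.9000e-02  1.0000e-03] std [0.025 0.02  0.022 0.54  0.465 0.397 0.107 0.36  0.186 0.003 0.007 0.001]
Ty [-0.032 -0.049  0.02  -0.01   0.    -0.008  0.003 -0.026]
```

Tin 3 (y=0.084) is solid, so I'll put it back and then take tin 2.

>>> jog_arm:
  deltas:
    - {"x":0.05,"y":0,"z":-2,"turn":0,"gripper":1}
    - {"x":0,"y":0,"z":-3,"turn":0,"gripper":1}
    - {"x":0,"y":0,"z":-2.5,"turn":0,"gripper":1}
    - {"x":0,"y":0,"z":-1,"turn":0,"gripper":1}
    - {"x":0,"y":0,"z":-0.4,"turn":0,"gripper":1}

```text
time_s: 22.35
position: [0.4949, 0.0842, 0.0265]
tool_rot: [[-0.996, 0.086, 0.0], [0.086, 0.996, 0.0], [-0.0, 0.0, -1.0]]
ft_force: [-0.2, -0.0, -2.9]
grip_width: 0.549
grip_force: 45.0
```

>>> jog_arm:
  deltas:
    - {"x":0,"y":0,"z":0,"turn":0,"gripper":1}
    - {"x":0,"y":0,"z":0,"turn":0,"gripper":0.25}
    - {"x":0,"y":0,"z":0,"turn":0,"gripper":0.25}
    - {"x":0,"y":0,"z":3,"turn":0,"gripper":0.25}
    - {"x":0,"y":0,"z":5,"turn":0,"gripper":0.25}

```text
time_s: 22.98
position: [0.4941, 0.084, 0.1068]
tool_rot: [[-0.996, 0.086, -0.002], [0.086, 0.996, -0.0], [0.002, -0.0, -1.0]]
ft_force: [1.2, 0.3, 0.5]
grip_width: 0.749
grip_force: 0.0
```

>>> jog_arm:
  deltas:
    - {"x":0.2,"y":2.5,"z":1,"turn":0,"gripper":0}
    - {"x":0.3,"y":4,"z":0,"turn":0,"gripper":0}
    - {"x":0.3,"y":3,"z":0,"turn":0,"gripper":0}
    - {"x":0,"y":0,"z":0,"turn":0,"gripper":0}
    - {"x":0,"y":0,"z":0,"turn":0,"gripper":0}

```text
time_s: 23.6
position: [0.5027, 0.1786, 0.1166]
tool_rot: [[-0.996, 0.086, 0.0], [0.086, 0.996, -0.0], [-0.0, -0.0, -1.0]]
ft_force: [0.2, -0.3, -0.4]
grip_width: 1.0
grip_force: 0.0
```

```bash
python3 st.py
```

```text
23.6 p [502.7 178.6 116.6] yaw -4.91 F [ 0.17 -0.29 -0.41] T [-0.001  0.005  0.012] w 1.0 g 0.0
```

>>> jog_arm:
  deltas:
    - {"x":0,"y":0.1,"z":-2,"turn":0,"gripper":0}
    - {"x":0,"y":0,"z":-3,"turn":0,"gripper":0}
    - {"x":0,"y":0,"z":-3,"turn":0,"gripper":0}
    - {"x":0,"y":0,"z":-1,"turn":0,"gripper":0}
    - {"x":0,"y":0,"z":-0.1,"turn":0,"gripper":0}

```text
time_s: 24.22
position: [0.5029, 0.1796, 0.0257]
tool_rot: [[-0.996, 0.086, -0.0], [0.086, 0.996, -0.0], [0.0, -0.0, -1.0]]
ft_force: [0.0, -0.3, 0.9]
grip_width: 0.998
grip_force: 0.0
```

>>> jog_arm:
  deltas:
    - {"x":0,"y":0,"z":0,"turn":0,"gripper":0.3}
    - {"x":0,"y":0,"z":0,"turn":0,"gripper":1}
    - {"x":0,"y":0,"z":0,"turn":0,"gripper":1}
    - {"x":0,"y":0,"z":0,"turn":0,"gripper":1}
    - {"x":0,"y":0,"z":0,"turn":0,"gripper":1}

```text
time_s: 24.85
position: [0.5028, 0.1803, 0.0256]
tool_rot: [[-0.996, 0.086, 0.0], [0.086, 0.996, 0.0], [-0.0, 0.0, -1.0]]
ft_force: [-0.3, 1.6, 1.4]
grip_width: 0.554
grip_force: 45.0
```

>>> jog_arm:
  deltas:
    - {"x":0,"y":0,"z":1,"turn":0,"gripper":1}
    - {"x":0,"y":0,"z":3,"turn":0,"gripper":1}
    - {"x":0,"y":0,"z":3,"turn":0,"gripper":1}
    - {"x":0,"y":0,"z":2,"turn":0,"gripper":1}
    - {"x":0,"y":0,"z":1,"turn":0,"gripper":1}

```text
time_s: 25.48
position: [0.5029, 0.1801, 0.1267]
tool_rot: [[-0.996, 0.086, 0.001], [0.086, 0.996, 0.0], [-0.001, 0.0, -1.0]]
ft_force: [0.0, 0.5, -4.5]
grip_width: 0.548
grip_force: 45.0
```

>>> jog_arm:
  deltas:
    - {"x":0,"y":0,"z":0,"turn":0,"gripper":1}
    - {"x":-5.5,"y":0.45,"z":0,"turn":0,"gripper":1}
    - {"x":-5.5,"y":0.45,"z":0,"turn":0,"gripper":1}
    - {"x":0,"y":0,"z":0,"turn":0,"gripper":1}
    - {"x":0,"y":0,"z":0,"turn":0,"gripper":1}

```text
time_s: 26.1
position: [0.3931, 0.1892, 0.1253]
tool_rot: [[-0.996, 0.085, 0.0], [0.085, 0.996, -0.0], [-0.0, -0.0, -1.0]]
ft_force: [1.7, 0.0, -3.4]
grip_width: 0.55
grip_force: 45.0
```

```bash
python3 st.py 8
```

```text
26.1 p [393.1 189.2 125.3] yaw -4.9 F [ 1.71  0.01 -3.43] T [ 0.012 -0.027  0.029] w 0.55 g 45.0
mean [ 3.5000e-02 -1.9000e-02 -5.0000e-03 -2.3100e-01  5.0000e-02 -3.6570e+00
  1.3300e-01 -4.1468e+01 -3.2603e+01  2.0000e-02  7.9000e-02 -2.0000e-03] std [0.02  0.029 0.02  0.388 0.276 0.368 0.174 0.302 0.244 0.004 0.008 0.003]
Ty [-0.055 -0.04   0.002  0.013 -0.017 -0.004 -0.064  0.014]
```

>>> jog_arm:
  deltas:
    - {"x":0,"y":0,"z":0,"turn":0,"gripper":1}
    - {"x":5.5,"y":-0.45,"z":0,"turn":0,"gripper":1}
    - {"x":5.5,"y":-0.45,"z":0,"turn":0,"gripper":1}
    - {"x":0,"y":0,"z":0,"turn":0,"gripper":1}
    - {"x":0,"y":0,"z":0,"turn":0,"gripper":1}

```text
time_s: 27.12
position: [0.5022, 0.18, 0.125]
tool_rot: [[-0.996, 0.086, -0.001], [0.086, 0.996, -0.0], [0.001, -0.0, -1.0]]
ft_force: [-0.3, -0.6, -3.0]
grip_width: 0.553
grip_force: 45.0
```

```bash
python3 st.py 8
```

```text
27.12 p [502.2 180.  125. ] yaw -4.92 F [-0.3  -0.57 -3.01] T [ 0.068 -0.004  0.015] w 0.553 g 45.0
mean [ 3.0000e-03  6.0000e-03  1.0000e-03  2.0000e-02  2.5000e-02 -3.6440e+00
 -1.5300e-01 -5.4391e+01 -3.3861e+01  7.0000e-03  6.9000e-02  1.0000e-03] std [0.029 0.023 0.015 0.665 0.667 0.217 0.198 0.398 0.165 0.005 0.006 0.003]
Ty [ 0.049  0.023 -0.005 -0.023 -0.024  0.023  0.004 -0.002]
```

>>> jog_arm:
  deltas:
    - {"x":-5.5,"y":0.45,"z":0,"turn":0,"gripper":1}
    - {"x":-3,"y":0.25,"z":0,"turn":0,"gripper":1}
    - {"x":5,"y":-0.4,"z":0,"turn":0,"gripper":1}
    - {"x":-5.5,"y":0.45,"z":0,"turn":0,"gripper":1}
    - {"x":-5.5,"y":0.45,"z":0,"turn":0,"gripper":1}

```text
time_s: 28.15
position: [0.3565, 0.192, 0.1245]
tool_rot: [[-0.996, 0.087, -0.002], [0.087, 0.996, -0.001], [0.002, -0.001, -1.0]]
ft_force: [0.2, 1.1, -3.2]
grip_width: 0.55
grip_force: 45.0
```

```bash
python3 st.py 10
```

```text
28.15 p [356.5 192.  124.5] yaw -4.97 F [ 0.23  1.14 -3.23] T [ 0.085 -0.002  0.   ] w 0.55 g 45.0
mean [ 1.5000e-02 -3.7000e-02 -9.0000e-03  3.2600e-01  1.1500e-01 -3.9700e+00
 -2.1100e-01 -3.6907e+01 -3.2944e+01 -2.9000e-02 -5.4000e-02  5.3000e-02] std [0.017 0.056 0.02  0.842 0.44  0.677 2.444 2.342 5.004 0.254 0.595 0.301]
Ty [-0.148 -0.118 -0.079 -0.003 -0.01  -0.001 -0.023  0.039 -0.003 -0.021]
```

>>> jog_arm:
  deltas:
    - {"x":5,"y":-0.4,"z":0,"turn":0,"gripper":1}
    - {"x":-5,"y":0.4,"z":0,"turn":0,"gripper":1}
    - {"x":5.5,"y":-0.45,"z":0,"turn":0,"gripper":1}
    - {"x":5.5,"y":-0.45,"z":0,"turn":0,"gripper":1}
    - {"x":0,"y":0,"z":0,"turn":0,"gripper":1}

```text
time_s: 29.28
position: [0.4702, 0.1823, 0.1246]
tool_rot: [[-0.996, 0.088, -0.0], [0.088, 0.996, -0.0], [0.0, -0.0, -1.0]]
ft_force: [-1.2, -0.2, -4.7]
grip_width: 0.551
grip_force: 45.0
```

```bash
python3 st.py 10
```

```text
29.27 p [470.2 182.3 124.6] yaw -5.04 F [-1.21 -0.19 -4.71] T [-0.035 -0.034 -0.025] w 0.551 g 45.0
mean [ 1.7000e-02  1.0000e-02  3.0000e-03  2.6300e-01 -8.7000e-02 -3.5610e+00
 -3.7600e-01 -4.9868e+01 -3.3856e+01 -4.0000e-03  4.6000e-02 -2.1000e-02] std [0.036 0.026 0.031 0.396 0.522 0.542 0.38  0.408 0.8   0.023 0.045 0.046]
Ty [ 0.007  0.009  0.036  0.028  0.012 -0.01  -0.046  0.038  0.039 -0.016]
```

```bash
python3 st.py
```

```text
29.77 p [467.5 183.3 125.7] yaw -4.9 F [ 0.21  0.31 -3.41] T [ 0.03  -0.016 -0.042] w 0.552 g 45.0
```

Tin 2 is solid as well, so it goes back to its bay: +3.5 cm x, −0.3 cm y, −9.95 cm z.

>>> jog_arm:
  deltas:
    - {"x":1.5,"y":-0.1,"z":0,"turn":0,"gripper":1}
    - {"x":1.5,"y":-0.1,"z":-1,"turn":0,"gripper":1}
    - {"x":0.5,"y":-0.1,"z":-2,"turn":0,"gripper":1}
    - {"x":0,"y":0,"z":-3,"turn":0,"gripper":1}
    - {"x":0,"y":0,"z":-2,"turn":0,"gripper":1}

```text
time_s: 30.4
position: [0.5023, 0.18, 0.0443]
tool_rot: [[-0.996, 0.086, -0.001], [0.086, 0.996, -0.0], [0.001, -0.0, -1.0]]
ft_force: [-0.5, 0.3, -2.7]
grip_width: 0.552
grip_force: 45.0
```

>>> jog_arm:
  deltas:
    - {"x":0,"y":0,"z":-1.5,"turn":0,"gripper":1}
    - {"x":0,"y":0,"z":-0.4,"turn":0,"gripper":1}
    - {"x":0,"y":0,"z":0,"turn":0,"gripper":1}
    - {"x":0,"y":0,"z":0,"turn":0,"gripper":0.25}
    - {"x":0,"y":0,"z":0,"turn":0,"gripper":0.25}

```text
time_s: 31.02
position: [0.5033, 0.1803, 0.0273]
tool_rot: [[-0.996, 0.086, 0.002], [0.086, 0.996, 0.0], [-0.002, 0.001, -1.0]]
ft_force: [-0.1, 1.2, -0.3]
grip_width: 0.722
grip_force: 0.0
```

>>> jog_arm:
  deltas:
    - {"x":0,"y":0,"z":2,"turn":0,"gripper":0.25}
    - {"x":0,"y":0,"z":5,"turn":0,"gripper":0.25}
    - {"x":0,"y":0,"z":5,"turn":0,"gripper":0.25}
    - {"x":-5,"y":2,"z":2,"turn":0,"gripper":0.25}
    - {"x":-5,"y":2,"z":2,"turn":0,"gripper":0.25}

```text
time_s: 31.65
position: [0.4017, 0.2204, 0.1877]
tool_rot: [[-0.996, 0.087, 0.001], [0.087, 0.996, 0.001], [-0.001, 0.001, -1.0]]
ft_force: [-0.2, 0.1, 0.5]
grip_width: 0.748
grip_force: 0.0
```

>>> jog_arm:
  deltas:
    - {"x":-4,"y":4,"z":0,"turn":0,"gripper":0.25}
    - {"x":-3,"y":4,"z":0,"turn":0,"gripper":0.25}
    - {"x":-2,"y":4,"z":0,"turn":0,"gripper":0.25}
    - {"x":-2,"y":4,"z":0,"turn":0,"gripper":0.25}
    - {"x":-1,"y":3,"z":0,"turn":0,"gripper":0.25}

```text
time_s: 32.28
position: [0.2817, 0.4117, 0.1871]
tool_rot: [[-0.996, 0.085, 0.001], [0.085, 0.996, 0.001], [-0.001, 0.001, -1.0]]
ft_force: [0.4, 0.9, 0.2]
grip_width: 0.75
grip_force: 0.0
```

```bash
python3 st.py; python3 -c "
from h import *
c=read_camera('top');cv2.imwrite('pics/t2.png',cv2.resize(c['pixels'][110:260,190:440,::-1],None,fx=3,fy=3))
print(*tins(c))
R=np.array(c['R'])
for r in cut_out('top','tin_a_center'): print(round(r['score'],2),rect(c,r['region'],.06))
for l in('pliers_center','dish'):
  for r in recognise('top',l)[:1]: print(l,R.T@(np.array(r['at'])-c['t']))
"
```

```text
32.27 p [281.7 411.7 187.1] yaw -4.85 F [0.45 0.9  0.24] T [-0.     0.001 -0.058] w 0.75 g 0.0
[502.4 178.8 124.5  54.2  -5.2] [494.9  82.3 124.2  54.4  -4.9]
0.87 [ 503.6 -213.7  127.1   59.9   -2.9]
pliers_center [ 0.62195786 -0.19184162  0.01714386]
dish [0.64682336 0.16952638 0.09098809]
```

View pics/t2.png

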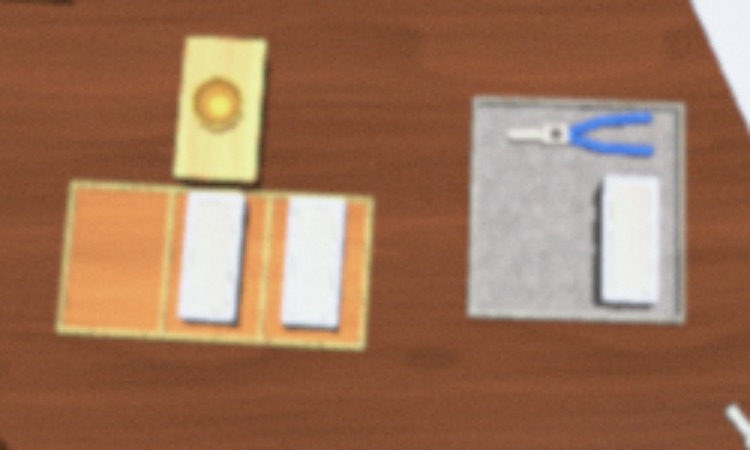

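The picture shows two tins in their bays at crop (212,258) and (314,262), and the ball tin inside the tray at (630,240). The pliers and dish haven't moved.

```bash
python3 -c "
from workcell import *
print(close_job())"
```

```text
the job is handed in; nothing more can be done
None
```

I handed the job in: one tin held a ball, the one that started at y≈0.275 m. It now lies flat in the tray; the other two felt solid when shaken and are back in their own bays.

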